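Feel out the microtome slide and set its stroke stop short of the tight place

ROBOT

A 6-joint arm with a two-finger parallel gripper is mounted at the origin on a cart in front of the work surface, level with it; the furniture and walls round the work are solid. World frame = base frame: x ahead of the robot, y to its left, z up, the work surface at z = 0. Lengths are in mm, angles in degrees, forces in N, time in s.
With the tool pointing down it reaches from about 350 to 850 mm from the base axis. Payload 8.1 kg.
Tool frame: the origin (TCP) lies at the very end of the fingers, on their centre line; the grasp point (between the pads) lies 19 mm behind it (tcp_to_grasp is the distance from the TCP to the grasp point, in mm); z points along the fingers, x is the direction in which the jaws open and shut, and the axes are right-handed (so a half turn about z gives the same grasp; the last joint's range is limited). The gripper opens to 85 mm and grips with 20 to 120 N. Pads are 22 mm wide; open, the fingers measure 114 mm over their backs; the gripper's body (76 mm by 85 mm) begins 54 mm behind the grasp point. The pads swing forward as they close: fully open they stand 13 mm farther back than shut.
Start: joints at [-70.554, 7.471, 85.268, -0, 87.261, -4.893], TCP at [247.303, -546.669, 231.292] pointing down, gripper open.
Joint ranges: [-169.43, 169.43], [-51.17, 129.36], [1.28, 143.12], [-76.62, 256.62], [0, 156.53], [-152.29, 152.29]. Speed limits (degrees/s): [136.94, 136.94, 159.86, 180, 180, 180].

INTERFACE

Orientations are given as [roll, pitch, yaw] about the fixed x, y, z axes, in that order (R = Rz(yaw) Ry(pitch) Rx(roll)).
In Python, from bench import * gives the robot as it stands. The module is installed in compiled form; this text tells all that it offers.
- The arm moves only by the tool apply_moves, never from a script. Its argument "targets" is text: rows parted by semicolons, each of 7 numbers parted by spaces: the turn, a rotation vector about the tool's x, y, z in rad, then the shift along the tool's x, y, z in cm, then the finger opening in cm, from 0 to 8.54. A call has exactly 5 rows; each row is the pose to reach, as a shift and turn from the pose commanded when the call began, along the tool's axes at that moment; what a row does not reach only later rows make up. A row lasts 1/10 s, in which the tool goes at most 50 mm and 8.59 degrees, less where a joint would pass 70% of its speed; a pose out of reach is approached as far as the arm can. A call with a gripper value outside its range is refused whole. The fingers move at their own pace and stop on an object; "force" is the grip in N (left out, the last holds). Time passes only in rows, so rows that repeat a pose let the fingers close, or fill a call up. It gives the time, the measured TCP pose, the force and the opening at its end, in the units of the state.
- sense(): the state, without advancing time (a new reading comes with each control period).
- snapshot(name): name is "scene" or "top" or "wrist"; returns the picture (384x512x3 uint8, red, green, blue); there is no depth.
- camera_model(name): a dict with "fx", "fy", "cx", "cy" (pixels), "position" and "attitude" of the camera in the world; the wrist camera has in their place "T_tool_cam" (4x4, takes a point from camera to tool coordinates, whose origin is the TCP and whose axes are the tool frame's). Camera axes: x right, y up, looking along -z (the intrinsics and any distortion apply to the point x, -y, -z); pixel columns grow to the right and rows downward; lengths in mm; the calibration is good to about 2 mm. A picture is of the moment at which its call begins: read the wrist's pose just before it. camera_model takes no time and is no camera call.
- hand_in(): hands the job in, once; it reports no verdict.
Trained networks look in the newest picture that a camera, given by its name, has taken for a name from the list of things; names that differ only in an ending like _2 or _b are one class to them, and where a whole thing is asked for, a point or a joint stands for the part that bears it (a point fixed in the world has none). Each returns a list of dicts, best first, with "confidence" (0 to 1); they miss things now and then, are a little off and sometimes report something else, mostly with a low value. They report only what shows in the picture. A call takes as long as a camera call.
- recognise(camera, query): "at" ([row, column] in pixels, amid what is visible of it).
- place_of(camera, query): "at" ([row, column] in pixels: a listed point, or the origin of a listed thing).
The state is a dict: "time": time; "joint_pos": joint angles; "qd": joint speeds; "joint_efforts": joint torques, N m; "tool_pos": TCP position; "tcp_rot": TCP orientation; "ft_force": force on the tool from outside, world axes, zero at the start; "wrist_torque": the same for the moment, N m; "finger_gap": finger opening in mm.
Only numpy, scipy, OpenCV 4.12 (cv2) and the standard library are available. Lean on these libraries where they do the work, as an engineer would, in place of code of your own. Each camera call takes 0.05 s, during which the arm holds its last target. There are 200 camera calls.

TASK

Wax has set hard somewhere in the slideways of this sledge microtome, out of sight under the carriage. Take the carriage by its black knob, run it slowly right up to the left-hand rubber buffer and then all the way back to the right-hand one, touching each buffer only gently, and feel for the one place where it drags hard (a slight rub elsewhere does no harm). Then slide the stroke stop along its bar so that it will halt the carriage just short of where the hard drag begins, within about a centimetre, let go with the carriage on the free side to the right of the stop, and leave the loose things on the bench where they are.

Things in the scene. Friction and masses are not known exactly. Their poses are not given: they have to be found in the camera images.
- microtome: The sledge microtome, fixed: off-white casting 175 x 372 mm on plan, knife holder empty. Origin: underside, on the carriage's travel axis, at mid-length. x points to its back (away from the robot), y to its left along the two steel slideways, z up. The knife-holder beam at its back (x = +82 mm) reaches 133 mm above the bench, its end plates 93 mm; the stop bar runs along its front at x = -80 mm.
- sledge (a joint): Carriage position along microtome y, m: 0 = just touching the right buffer, 0.165 = just touching the left, growing to the left. Aluminium saddle, 94 x 120 mm, top 89 mm above the bench. Drag on clean ways about 2 N; a slight rub (hidden) adds up to 3 N over 14 mm; the tight place (hidden, anywhere from 0.04 to 0.155) adds 8 to 9 N, rising over its first 8 mm, and is 23 mm long. It can be pushed through.
- carriage_knob (a point): Middle of the carriage's black hand knob: an upright cylinder 24 mm across, 34 mm tall, its middle 135 mm above the bench, on a 12 mm stem. Fixed to the carriage, on the travel axis, 32 mm to the right of the carriage's middle. The specimen clamp with a wax block stands from 37 mm to the left of it, up to 108 mm above the bench.
- striker_face (a point): Left-hand face of the carriage's striker, a 12 x 12 mm steel arm that reaches from the carriage's front out over the stop bar; centre of the face, 57 mm above the bench. It meets the stop face.
- stroke_stop (a joint): Position of the stroke stop along its bar, m: 0 = parked at the left end, growing to the right, at most 0.155. Held by friction only; takes about 8 N to slide. The striker meets it when sledge = 0.178 - stroke_stop, so while parked it leaves the carriage its full travel.
- stop_post (a point): Middle of the stroke stop's upright steel post, 16 mm across, 37 mm tall, its middle 86 mm above the bench. It stands on the 28 x 30 mm dark steel stop block (top 61 mm above the bench) that rides on the bar at the microtome's front. 15 mm to the left of the stop face; the carriage's front face is 33 mm behind its axis.
- stop_face (a point): Right-hand face of the stop block, where the striker meets it, 57 mm above the bench; axes parallel to the microtome's.
- scraper: Loose wax scraper, 210 x 28 x 11 mm, lying in front of the microtome; origin: underside, middle. Bystander.
- tweezers: Loose tweezers with a blue band, 118 mm long, lying at the front left; origin: underside, middle. Bystander.
- steel_mould: Loose small base mould, 24 x 37 x 9 mm, at the front left; origin: underside, middle. Bystander.
- pencil: Loose pencil, 112 mm long, at the front right; origin: underside, middle. Bystander.
- left_buffer (a point): Face of the left-hand rubber buffer, 18 mm across, 78 mm above the bench. Both buffers are springy: about 3 N per mm, 7 mm of give.
- right_buffer (a point): Face of the right-hand rubber buffer, like the left one.

How it is judged (in metres and radians):
On the way, in this order (a step that is already met when the one before it is completed fails the run):
1. the carriage has been run up to the left-hand buffer (value of joint sledge above 0.1635 m), for 0.05 s.
2. the carriage has been run all the way back to the right-hand buffer (value of joint sledge below 0.0015 m), for 0.05 s.
At the end, for the whole second after the job is handed in: The stroke stop stands where it halts the carriage from 10 mm short of to 3 mm past the point where the hard drag begins; the carriage is on the right of the stop; both are at rest (y of tight_wax in the frame of stop_face between -0.043 and -0.03 m and y of striker_face in the frame of stop_face below 0.003 m and velocity of joint sledge between -0.005 and 0.005 m/s and velocity of joint stroke_stop between -0.005 and 0.005 m/s); the robot touches nothing.
It fails at once if the carriage is driven hard against a buffer (over 18 N between carriage and microtome) (contact force between sledge and microtome above 18 N).
It fails at once if a loose bystander is moved by more than 25 mm (distance of any of scraper, tweezers, steel_mould, pencil from where it was at the start of the episode above 0.025 m).
It also fails if it takes over 59 s, if anything falls off the work surface, if the arm or the gripper's body presses on something with over 40 N, if the wrist force passes 120 N, or if a joint passes its speed limit or range.

## Working session

There is one attempt and no reset: what is moved stays moved. The work goes in short steps, Python scripts to look and compute and a tool call to move; the robot and the scene stay as the last step left them, time stands still between calls to the robot, and variables do not carry over. Pictures are saved under pics/ and viewed, about 8 in all and at most 12, crops included, and the job is handed in when it is done.

Besides the shell and the picture viewer there is one more tool, called after ">>>" in YAML: its name, and indented under it one key for each argument. apply_moves: Moves the arm, as the interface text tells. Its arguments: {"type":"object","properties":{"targets":{"type":"string"},"force":{"type":"number"}},"required":["targets"]}

```bash
mkdir -p pics; cat > h.py <<'E'
from bench import *
import numpy as np, cv2
from scipy.spatial.transform import Rotation as R
E
python3 - <<'E'
from h import *
s=sense(); print(s)
for c in ("scene","top"):
    m=camera_model(c); print(c,m)
    im=snapshot(c); cv2.imwrite(f"pics/{c}0.png",im[:,:,::-1])
    for q in ("carriage_knob","stop_post","striker_face","stop_face","left_buffer","right_buffer","microtome","scraper","tweezers","pencil","steel_mould"):
        r=place_of(c,q); print(q,[(np.round(d["at"],1).tolist(),round(d["confidence"],2)) for d in r[:2]])
print(camera_model("wrist"))
a=cv2.imread("pics/scene0.png");b=cv2.imread("pics/top0.png")
E
```

```text
{'time': 0.0, 'joint_pos': array([-7.05556517e+01,  7.51541235e+00,  8.53299462e+01,  7.84321353e-04,
        8.72623840e+01, -4.89365564e+00]), 'qd': array([ 0.02245196,  0.05043335, -0.07903476, -0.09394538,  0.14464508,
        0.05176875]), 'joint_efforts': array([ 8.03600506e-04, -5.69404221e+01, -5.00556779e+01,  2.33882008e-05,
        1.48987159e-02,  1.56450772e-07]), 'tool_pos': array([ 247.10359055, -546.139901  ,  230.23488065]), 'tcp_rot': array([-1.79990028e+02,  1.07282965e-01, -6.56620249e+01]), 'ft_force': array([ 0.09316017, -0.3918578 , -0.78687285]), 'wrist_torque': array([0.03610872, 0.02598869, 0.0334547 ]), 'finger_gap': 85.68156888524786}
scene {'fx': 421.2138898345349, 'fy': 421.2138898345349, 'cx': 254.3378723151363, 'cy': 190.35602202459629, 'position': array([195.70810745, 590.80593993, 778.74180013]), 'attitude': array([  46.96735575,    0.76171036, -154.01650182])}
carriage_knob [([141.8, 259.4], 0.63)]
stop_post [([237.8, 256.8], 0.88)]
striker_face [([194.9, 277.5], 0.98)]
stop_face [([236.1, 260.2], 0.76), ([151.4, 265.4], 0.42)]
left_buffer [([222.2,
[... 800 characters left out ...]

microtome [([174.1, 259.8], 0.69), ([176.4, 201.5], 0.32)]
scraper [([204.5, 274.3], 0.73), ([243.7, 271.6], 0.68)]
tweezers [([244.9, 184.3], 0.48)]
pencil [([241.3, 351.1], 0.7), ([241.9, 272.5], 0.62)]
steel_mould [([239.3, 144.3], 0.47)]
{'fx': 302.5058140694147, 'fy': 302.5058140694147, 'cx': 253.0017555953867, 'cy': 193.27355628553713, 'T_tool_cam': array([[ 9.99999686e-01,  5.25255940e-04,  5.92563733e-04,
        -3.46848584e-01],
       [ 6.84431395e-04, -9.49677891e-01, -3.13227450e-01,
        -8.00908350e+01],
       [ 3.98220097e-04,  3.13227758e-01, -9.49677952e-01,
        -1.41810258e+02],
       [ 0.00000000e+00,  0.00000000e+00,  0.00000000e+00,
         1.00000000e+00]])}
```

View pictures.

```bash
cat >> h.py <<'E'
def ray(cam,at):
    m=camera_model(cam)
    if cam=="wrist":
        s=sense(); T=np.eye(4); T[:3,:3]=R.from_euler("xyz",s["tcp_rot"],degrees=True).as_matrix(); T[:3,3]=s["tool_pos"]
        T=T@m["T_tool_cam"]; Rm,p=T[:3,:3],T[:3,3]
    else:
        Rm=R.from_euler("xyz",m["attitude"],degrees=True).as_matrix(); p=m["position"]
    d=Rm@np.array([(at[1]-m["cx"])/m["fx"],-(at[0]-m["cy"])/m["fy"],-1]); return p,d
def atz(cam,at,z):
    p,d=ray(cam,at); return (p+d*(z-p[2])/d[2]).round(1)
E
python3 - <<'E'
from h import *
print(sense()["time"])
for n,c,at,z in [("knob","scene",(141.8,259.4),135),("knob","top",(162.1,313),135),("post","scene",(237.8,256.8),86),("striker","scene",(194.9,277.5),57),("striker","top",(205.7,272.1),57),
 ("sface","scene",(236.1,260.2),57),("sface","top",(213.4,205.5),57),("lb","scene",(222.2,225.9),78),("lb","top",(178.6,204.2),78),("rb","scene",(152.1,264.5),78),("rb","top",(161.9,326.5),78),("mic","scene",(203.2,246.1),0),("mic","top",(174.1,259.8),0),("scraper","scene",(224.8,311),0),("scraper","top",(243.7,271.6),0),("pencil","top",(241.3,351),0),("tw","top",(244.9,184.3),0),("mould","top",(239.3,144.3),0)]:
    print(n,c,atz(c,at,z))
a=cv2.imread("pics/scene0.png")[90:350,150:400];b=cv2.imread("pics/top0.png")[100:290,110:390]
cv2.imwrite("pics/v1.png",cv2.resize(a,None,fx=2.3,fy=2.3)); cv2.imwrite("pics/v2.png",cv2.resize(b,None,fx=2.8,fy=2.8))
E
```

```text
1.2
knob scene [ 573.5 -194.2  135. ]
knob top [ 562.2 -196.4  135. ]
post scene [458.8  59.9  86. ]
striker scene [ 483.8 -109.6   57. ]
striker top [ 476.8 -111.1   57. ]
sface scene [465.1  29.9  57. ]
sface top [463.7  40.7  57. ]
lb scene [544.9  42.1  78. ]
lb top [540.9  39.7  78. ]
rb scene [ 574.4 -227.6   78. ]
rb top [ 570.5 -235.5   78. ]
mic scene [ 568.4 -100.9    0. ]
mic top [557.2 -86.4   0. ]
scraper scene [ 388.1 -101.7    0. ]
scraper top [ 388.4 -109.5    0. ]
pencil top [ 388.5 -300.     0. ]
tw top [391.6  99.8   0. ]
mould top [407.7 195.6   0. ]
```

View pics/v1.png

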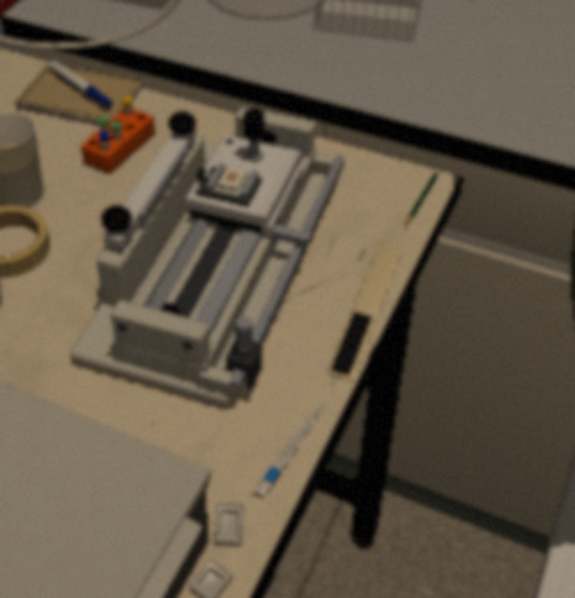

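View pics/v2.png

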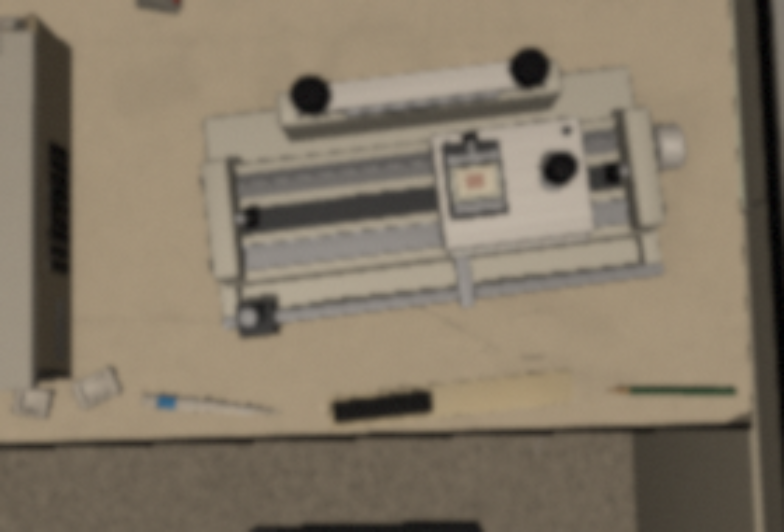

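```bash
cat >> h.py <<'E'
def togo(p,yaw):
    s=sense(); A=R.from_euler("xyz",s["tcp_rot"],degrees=True); B=R.from_euler("xyz",[180,0,yaw],degrees=True)
    print("t",round(s["time"],2),"pos",s["tool_pos"].round(1),"rot",s["tcp_rot"].round(2),"F",s["ft_force"].round(2),"gap",round(s["finger_gap"],1))
    print("turn",(A.inv()*B).as_rotvec().round(4),"shift cm",(A.inv().apply(np.array(p)-s["tool_pos"])/10).round(3))
E
python3 -c "
from h import *
togo([566,-196,215],-83.9)"
```

```text
t 1.2 pos [ 247.3 -546.7  231.3] rot [-180.      0.    -65.66] F [0.74 0.49 0.34] gap 85.2
turn [0.     0.     0.3183] shift cm [-18.815 -43.49    1.63 ]
```

>>> apply_moves:
  targets: "0 0 0.1 -1.8 -4.2 0 8.5; 0 0 0.2 -3.6 -8.4 0 8.5; 0 0 0.3 -5.4 -12.6 0 8.5; 0 0 0.318 -7.2 -16.8 0.5 8.5; 0 0 0.318 -9 -21 1 8.5"

```text
time: 1.7
tool_pos: [402.6, -376.8, 221.6]
tcp_rot: [-180.0, -0.0, -83.9]
ft_force: [0.9, -1.1, -0.4]
finger_gap: 85.1
```

```bash
python3 -c "
from h import *
togo([566,-196,215],-83.9)"
```

```text
t 1.7 pos [ 402.6 -376.8  221.6] rot [-1.7996e+02 -4.0000e-02 -8.3940e+01] F [ 0.9  -1.1  -0.38] gap 85.1
turn [-0.0006 -0.0008 -0.0008] shift cm [-16.257 -18.152   0.657]
```

>>> apply_moves:
  targets: "0 0 0 -3.3 -3.6 0.3 6; 0 0 0 -6.6 -7.2 0.6 6; 0 0 0 -9.9 -10.9 0.7 6; 0 0 0 -13.1 -14.5 0.7 6; 0 0 0 -16.2 -18.1 0.7 6"

```text
time: 2.2
tool_pos: [565.4, -195.9, 214.5]
tcp_rot: [-180.0, -0.0, -83.9]
ft_force: [0.2, 0.3, -0.7]
finger_gap: 59.8
```

```bash
python3 - <<'E'
from h import *
im=snapshot("wrist"); cv2.imwrite("pics/w1.png",im[:,:,::-1])
for q,z in (("carriage_knob",135),("striker_face",57),("right_buffer",78),("left_buffer",78)):
    for d in place_of("wrist",q)[:2]: print(q,np.round(d["at"],1),round(d["confidence"],2),atz("wrist",d["at"],z))
togo([566,-196,120],-83.9)
E
```

```text
carriage_knob [198.4 241.7] 0.75 [ 569.3 -183.3  135. ]
carriage_knob [264.4  25. ] 0.34 [491.   -9.3 135. ]
striker_face [240.2 170.9] 0.57 [ 483.4 -113.2   57. ]
right_buffer [177.7 296.8] 0.69 [ 573.1 -237.2   78. ]
left_buffer [241.1 171.2] 0.48 [ 492.3 -121.    78. ]
t 2.45 pos [ 564.1 -197.7  214.1] rot [ 1.7996e+02 -1.0000e-02 -8.3820e+01] F [-0.29 -0.51 -0.04] gap 59.8
turn [ 0.0006 -0.0002  0.0014] shift cm [-0.146 -0.208  9.41 ]
```

View pics/w1.png

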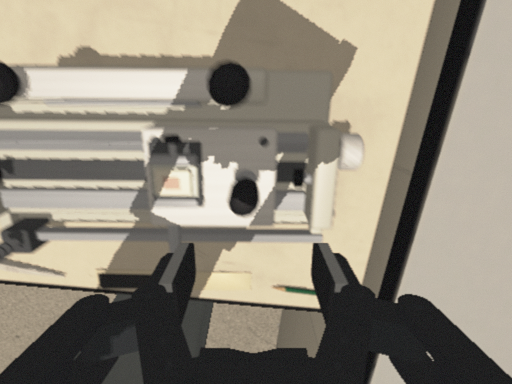

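>>> apply_moves:
  targets: "0 0 0 -0.86 -0.4 2.5 6; 0 0 0 -0.86 -0.4 5 6; 0 0 0 -0.86 -0.4 7.5 6; 0 0 0 -0.86 -0.4 9.5 6; 0 0 0 -0.86 -0.4 9.5 6"
  force: 50

```text
time: 2.95
tool_pos: [564.1, -189.3, 115.6]
tcp_rot: [179.7, 0.2, -84.0]
ft_force: [-0.6, -0.9, -0.9]
finger_gap: 59.9
```

>>> apply_moves:
  targets: "0 0 0 0 0 0 1.5; 0 0 0 0 0 0 1.5; 0 0 0 0 0 0 1.5; 0 0 0 0 0 0 1.5; 0 0 0 0 0 0 1.5"
  force: 50

```text
time: 3.45
tool_pos: [568.2, -189.8, 121.5]
tcp_rot: [-179.9, -0.1, -83.9]
ft_force: [-2.3, -2.6, 6.8]
finger_gap: 22.4
```

```bash
python3 - <<'E'
from h import *
im=snapshot("wrist"); cv2.imwrite("pics/w2.png",im[:,:,::-1])
print(np.round(place_of("wrist","carriage_knob")[0]["at"],1))
for i in range(3): togo([568,-189,119],-83.9)
E
```

```text
[268.6 252. ]
t 3.55 pos [ 568.2 -189.7  121.6] rot [-1.7987e+02 -1.3000e-01 -8.3890e+01] F [-2.12 -1.15  6.48] gap 22.2
turn [-0.0023 -0.0023  0.0002] shift cm [-0.077  0.014  0.256]
t 3.55 pos [ 568.2 -189.7  121.6] rot [-1.7987e+02 -1.3000e-01 -8.3890e+01] F [-2.12 -1.15  6.48] gap 22.2
turn [-0.0023 -0.0023  0.0002] shift cm [-0.077  0.014  0.256]
t 3.55 pos [ 568.2 -189.7  121.6] rot [-1.7987e+02 -1.3000e-01 -8.3890e+01] F [-2.12 -1.15  6.48] gap 22.2
turn [-0.0023 -0.0023  0.0002] shift cm [-0.077  0.014  0.256]
```

View pics/w2.png

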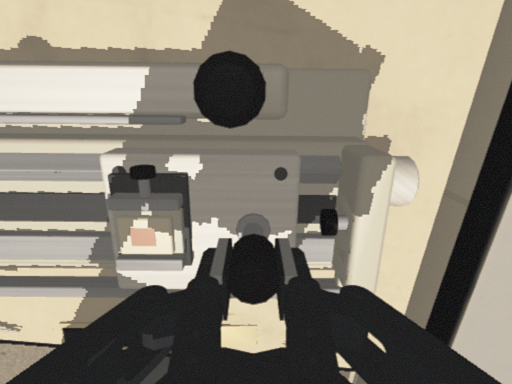

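>>> apply_moves:
  targets: "0 0 0 -0.16 0 0 1.5; 0 0 0 -0.32 0 0 1.5; 0 0 0 -0.48 0 0 1.5; 0 0 0 -0.64 0 0 1.5; 0 0 0 -0.8 0 0 1.5"

```text
time: 4.05
tool_pos: [567.5, -181.8, 121.6]
tcp_rot: [-179.9, -0.1, -83.9]
ft_force: [-2.0, -2.1, 5.7]
finger_gap: 21.9
```

>>> apply_moves:
  targets: "0 0 0 -0.16 0 0 1.5; 0 0 0 -0.32 0 0 1.5; 0 0 0 -0.48 0 0 1.5; 0 0 0 -0.64 0 0 1.5; 0 0 0 -0.8 0 0 1.5"

```text
time: 4.55
tool_pos: [566.7, -173.8, 121.6]
tcp_rot: [-179.8, -0.1, -83.9]
ft_force: [-2.2, -2.7, 5.0]
finger_gap: 22.0
```

>>> apply_moves:
  targets: "0 0 0 -0.16 0 0 1.5; 0 0 0 -0.32 0 0 1.5; 0 0 0 -0.48 0 0 1.5; 0 0 0 -0.64 0 0 1.5; 0 0 0 -0.8 0 0 1.5"

```text
time: 5.05
tool_pos: [565.9, -165.8, 121.6]
tcp_rot: [-179.8, -0.1, -83.9]
ft_force: [-1.3, -2.4, 6.8]
finger_gap: 22.0
```

>>> apply_moves:
  targets: "0 0 0 -0.16 0 0 1.5; 0 0 0 -0.32 0 0 1.5; 0 0 0 -0.48 0 0 1.5; 0 0 0 -0.64 0 0 1.5; 0 0 0 -0.8 0 0 1.5"

```text
time: 5.55
tool_pos: [565.1, -157.9, 121.5]
tcp_rot: [-179.8, -0.1, -83.9]
ft_force: [-1.3, -2.5, 6.5]
finger_gap: 22.1
```

>>> apply_moves:
  targets: "0 0 0 -0.16 0 0 1.5; 0 0 0 -0.32 0 0 1.5; 0 0 0 -0.48 0 0 1.5; 0 0 0 -0.64 0 0 1.5; 0 0 0 -0.8 0 0 1.5"

```text
time: 6.05
tool_pos: [564.3, -149.9, 121.6]
tcp_rot: [-179.8, -0.1, -83.9]
ft_force: [-0.7, -2.7, 5.0]
finger_gap: 22.4
```

>>> apply_moves:
  targets: "0 0 0 -0.16 0 0 1.5; 0 0 0 -0.32 0 0 1.5; 0 0 0 -0.48 0 0 1.5; 0 0 0 -0.64 0 0 1.5; 0 0 0 -0.8 0 0 1.5"

```text
time: 6.55
tool_pos: [563.6, -141.9, 121.5]
tcp_rot: [-179.8, -0.1, -83.9]
ft_force: [-0.9, -1.6, 4.4]
finger_gap: 22.2
```

>>> apply_moves:
  targets: "0 0 0 -0.16 0 0 1.5; 0 0 0 -0.32 0 0 1.5; 0 0 0 -0.48 0 0 1.5; 0 0 0 -0.64 0 0 1.5; 0 0 0 -0.8 0 0 1.5"

```text
time: 7.05
tool_pos: [562.8, -133.9, 121.5]
tcp_rot: [-179.8, -0.1, -83.9]
ft_force: [-0.8, -2.0, 5.3]
finger_gap: 22.0
```

>>> apply_moves:
  targets: "0 0 0 -0.16 0 0 1.5; 0 0 0 -0.32 0 0 1.5; 0 0 0 -0.48 0 0 1.5; 0 0 0 -0.64 0 0 1.5; 0 0 0 -0.8 0 0 1.5"

```text
time: 7.55
tool_pos: [562.0, -125.9, 121.5]
tcp_rot: [-179.8, -0.1, -83.9]
ft_force: [0.7, -2.4, 5.7]
finger_gap: 22.1
```

>>> apply_moves:
  targets: "0 0 0 -0.16 0 0 1.5; 0 0 0 -0.32 0 0 1.5; 0 0 0 -0.48 0 0 1.5; 0 0 0 -0.64 0 0 1.5; 0 0 0 -0.8 0 0 1.5"

```text
time: 8.05
tool_pos: [561.2, -117.9, 121.5]
tcp_rot: [-179.8, -0.1, -83.9]
ft_force: [0.8, -1.8, 4.9]
finger_gap: 21.9
```

>>> apply_moves:
  targets: "0 0 0 -0.16 0 0 1.5; 0 0 0 -0.32 0 0 1.5; 0 0 0 -0.48 0 0 1.5; 0 0 0 -0.64 0 0 1.5; 0 0 0 -0.8 0 0 1.5"

```text
time: 8.55
tool_pos: [560.5, -109.9, 121.6]
tcp_rot: [-179.8, -0.1, -83.9]
ft_force: [1.5, -1.9, 4.4]
finger_gap: 22.1
```

>>> apply_moves:
  targets: "0 0 0 -0.16 0 0 1.5; 0 0 0 -0.32 0 0 1.5; 0 0 0 -0.48 0 0 1.5; 0 0 0 -0.64 0 0 1.5; 0 0 0 -0.8 0 0 1.5"

```text
time: 9.05
tool_pos: [559.7, -102.4, 121.5]
tcp_rot: [-179.8, -0.2, -83.9]
ft_force: [2.0, -5.6, 5.1]
finger_gap: 22.1
```

>>> apply_moves:
  targets: "0 0 0 -0.16 0 0 1.5; 0 0 0 -0.32 0 0 1.5; 0 0 0 -0.48 0 0 1.5; 0 0 0 -0.64 0 0 1.5; 0 0 0 -0.8 0 0 1.5"

```text
time: 9.55
tool_pos: [559.0, -94.8, 121.6]
tcp_rot: [-179.7, -0.2, -83.9]
ft_force: [2.7, -5.7, 4.2]
finger_gap: 22.3
```

>>> apply_moves:
  targets: "0 0 0 -0.16 0 0 1.5; 0 0 0 -0.32 0 0 1.5; 0 0 0 -0.48 0 0 1.5; 0 0 0 -0.64 0 0 1.5; 0 0 0 -0.8 0 0 1.5"

```text
time: 10.05
tool_pos: [558.2, -86.1, 121.5]
tcp_rot: [-179.7, -0.1, -83.9]
ft_force: [2.8, -2.4, 5.7]
finger_gap: 22.3
```

>>> apply_moves:
  targets: "0 0 0 -0.1 -0.005 0 1.5; 0 0 0 -0.2 -0.01 0 1.5; 0 0 0 -0.3 -0.01 0 1.5; 0 0 0 -0.4 -0.02 0 1.5; 0 0 0 -0.5 -0.02 0 1.5"

```text
time: 10.55
tool_pos: [557.6, -80.9, 121.5]
tcp_rot: [-179.8, -0.1, -83.9]
ft_force: [1.7, -2.0, 5.3]
finger_gap: 22.4
```

>>> apply_moves:
  targets: "0 0 0 -0.1 -0.005 0 1.5; 0 0 0 -0.2 -0.01 0 1.5; 0 0 0 -0.3 -0.01 0 1.5; 0 0 0 -0.4 -0.02 0 1.5; 0 0 0 -0.5 -0.02 0 1.5"

```text
time: 11.05
tool_pos: [557.2, -76.0, 121.5]
tcp_rot: [-179.8, -0.1, -83.9]
ft_force: [0.6, -2.0, 7.6]
finger_gap: 22.4
```

>>> apply_moves:
  targets: "0 0 0 -0.1 -0.005 0 1.5; 0 0 0 -0.2 -0.01 0 1.5; 0 0 0 -0.3 -0.01 0 1.5; 0 0 0 -0.4 -0.02 0 1.5; 0 0 0 -0.5 -0.02 0 1.5"

```text
time: 11.55
tool_pos: [556.7, -71.0, 121.5]
tcp_rot: [-179.8, -0.1, -83.9]
ft_force: [-0.0, -0.8, 6.8]
finger_gap: 22.1
```

>>> apply_moves:
  targets: "0 0 0 -0.1 -0.005 0 1.5; 0 0 0 -0.2 -0.01 0 1.5; 0 0 0 -0.3 -0.01 0 1.5; 0 0 0 -0.4 -0.02 0 1.5; 0 0 0 -0.5 -0.02 0 1.5"

```text
time: 12.05
tool_pos: [556.2, -66.0, 121.5]
tcp_rot: [-179.8, -0.1, -83.9]
ft_force: [-0.6, -1.2, 8.6]
finger_gap: 22.1
```

>>> apply_moves:
  targets: "0 0 0 -0.1 -0.005 0 1.5; 0 0 0 -0.2 -0.005 0 1.5; 0 0 0 -0.3 -0.01 0 1.5; 0 0 0 -0.4 -0.01 0 1.5; 0 0 0 -0.5 -0.01 0 1.5"

```text
time: 12.55
tool_pos: [555.7, -61.0, 121.5]
tcp_rot: [-179.8, -0.1, -83.9]
ft_force: [-1.4, -2.4, 7.8]
finger_gap: 21.8
```

>>> apply_moves:
  targets: "0 0 0 -0.06 -0.005 0 1.5; 0 0 0 -0.12 -0.005 0 1.5; 0 0 0 -0.18 -0.005 0 1.5; 0 0 0 -0.24 -0.005 0 1.5; 0 0 0 -0.3 -0.01 0 1.5"

```text
time: 13.05
tool_pos: [555.4, -58.0, 121.5]
tcp_rot: [-179.8, -0.1, -83.9]
ft_force: [-3.3, -2.2, 9.2]
finger_gap: 22.5
```

>>> apply_moves:
  targets: "0 0 0 -0.06 0 0 1.5; 0 0 0 -0.12 0 0 1.5; 0 0 0 -0.18 0.005 0 1.5; 0 0 0 -0.24 0.005 0 1.5; 0 0 0 -0.3 0.01 0 1.5"

```text
time: 13.55
tool_pos: [555.1, -55.0, 121.5]
tcp_rot: [-179.8, -0.1, -83.9]
ft_force: [-0.6, -2.4, 8.0]
finger_gap: 22.2
```

>>> apply_moves:
  targets: "0 0 0 -0.06 0 0 1.5; 0 0 0 -0.12 0 0 1.5; 0 0 0 -0.18 0.005 0 1.5; 0 0 0 -0.24 0.005 0 1.5; 0 0 0 -0.3 0.01 0 1.5"

```text
time: 14.05
tool_pos: [554.8, -52.0, 121.5]
tcp_rot: [-179.8, -0.1, -83.9]
ft_force: [-0.9, -2.9, 8.4]
finger_gap: 22.1
```

>>> apply_moves:
  targets: "0 0 0 -0.06 0 0 1.5; 0 0 0 -0.12 0 0 1.5; 0 0 0 -0.18 0.005 0 1.5; 0 0 0 -0.24 0.005 0 1.5; 0 0 0 -0.3 0.005 0 1.5"

```text
time: 14.55
tool_pos: [554.6, -49.0, 121.5]
tcp_rot: [-179.8, -0.1, -83.9]
ft_force: [-0.2, -2.6, 8.1]
finger_gap: 22.0
```

```bash
python3 - <<'E'
from h import *
a=snapshot("wrist"); b=snapshot("top")
cv2.imwrite("pics/w3.png",np.vstack([a,cv2.resize(b[100:290,110:390],(512,347))])[:,:,::-1][:,:,:])
E
```

```text
(no output)
```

View pics/w3.png

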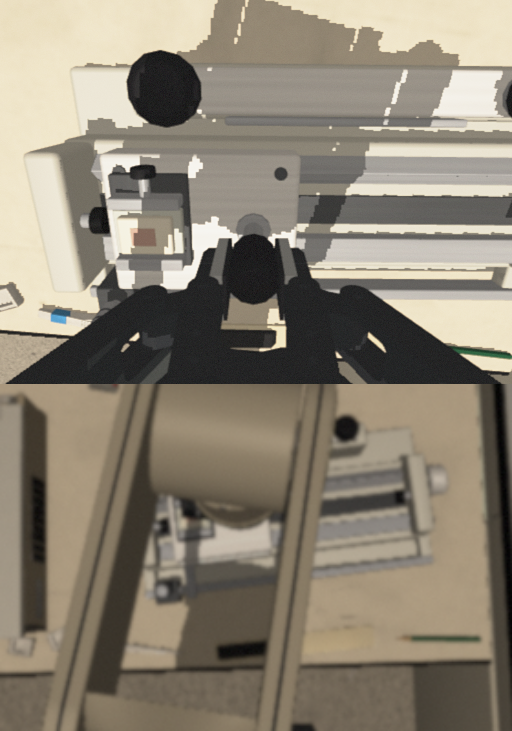

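>>> apply_moves:
  targets: "0 0 0 -0.04 0 0 1.5; 0 0 0 -0.08 0 0 1.5; 0 0 0 -0.12 0 0 1.5; 0 0 0 -0.16 0 0 1.5; 0 0 0 -0.2 0 0 1.5"

```text
time: 15.15
tool_pos: [554.4, -47.0, 121.5]
tcp_rot: [-179.8, -0.1, -83.9]
ft_force: [1.5, -2.3, 7.8]
finger_gap: 22.1
```

>>> apply_moves:
  targets: "0 0 0 -0.04 0 0 1.5; 0 0 0 -0.08 0 0 1.5; 0 0 0 -0.12 0 0 1.5; 0 0 0 -0.16 0 0 1.5; 0 0 0 -0.2 0 0 1.5"

```text
time: 15.65
tool_pos: [554.2, -45.0, 121.5]
tcp_rot: [-179.8, -0.1, -83.9]
ft_force: [0.5, -2.5, 6.9]
finger_gap: 22.2
```

>>> apply_moves:
  targets: "0 0 0 -0.04 0 0 1.5; 0 0 0 -0.08 0 0 1.5; 0 0 0 -0.12 0 0 1.5; 0 0 0 -0.16 0 0 1.5; 0 0 0 -0.2 0 0 1.5"

```text
time: 16.15
tool_pos: [554.0, -43.2, 121.5]
tcp_rot: [-179.8, -0.1, -83.9]
ft_force: [0.2, -4.3, 6.7]
finger_gap: 22.1
```

>>> apply_moves:
  targets: "0 0 0 -0.04 0 0 1.5; 0 0 0 -0.08 0 0 1.5; 0 0 0 -0.12 0 0 1.5; 0 0 0 -0.16 0 0 1.5; 0 0 0 -0.2 0 0 1.5"

```text
time: 16.65
tool_pos: [553.9, -42.1, 121.5]
tcp_rot: [-179.8, -0.2, -83.9]
ft_force: [2.0, -7.5, 6.0]
finger_gap: 22.6
```

>>> apply_moves:
  targets: "0 0 0 0.1 0 0 1.5; 0 0 0 0.2 0 0 1.5; 0 0 0 0.3 0 0 1.5; 0 0 0 0.4 0 0 1.5; 0 0 0 0.5 0 0 1.5"

```text
time: 17.15
tool_pos: [554.2, -45.3, 121.5]
tcp_rot: [-179.8, -0.0, -83.9]
ft_force: [-1.0, 1.9, 8.3]
finger_gap: 22.2
```

>>> apply_moves:
  targets: "0 0 0 0.1 0 0 1.5; 0 0 0 0.2 0 0 1.5; 0 0 0 0.3 0 0 1.5; 0 0 0 0.4 0.01 0 1.5; 0 0 0 0.5 0.01 0 1.5"

```text
time: 17.65
tool_pos: [554.6, -50.2, 121.5]
tcp_rot: [-179.8, -0.0, -83.9]
ft_force: [0.1, 2.0, 7.9]
finger_gap: 22.1
```

>>> apply_moves:
  targets: "0 0 0 0.1 0 0 1.5; 0 0 0 0.2 0 0 1.5; 0 0 0 0.3 0 0 1.5; 0 0 0 0.4 0.01 0 1.5; 0 0 0 0.5 0.01 0 1.5"

```text
time: 18.15
tool_pos: [555.1, -55.1, 121.5]
tcp_rot: [-179.8, -0.0, -83.9]
ft_force: [0.9, 2.8, 7.8]
finger_gap: 22.5
```

>>> apply_moves:
  targets: "0 0 0 0.1 0 0 1.5; 0 0 0 0.2 0 0 1.5; 0 0 0 0.3 0 0 1.5; 0 0 0 0.4 0.01 0 1.5; 0 0 0 0.5 0.01 0 1.5"

```text
time: 18.65
tool_pos: [555.6, -60.2, 121.5]
tcp_rot: [-179.8, -0.0, -83.9]
ft_force: [0.6, 2.3, 7.6]
finger_gap: 21.9
```

>>> apply_moves:
  targets: "0 0 0 0.1 0 0 1.5; 0 0 0 0.2 0 0 1.5; 0 0 0 0.3 0 0 1.5; 0 0 0 0.4 0.01 0 1.5; 0 0 0 0.5 0.01 0 1.5"

```text
time: 19.15
tool_pos: [556.1, -65.2, 121.5]
tcp_rot: [-179.8, -0.0, -83.9]
ft_force: [0.5, 2.3, 7.4]
finger_gap: 22.0
```

>>> apply_moves:
  targets: "0 0 0 0.1 0 0 1.5; 0 0 0 0.2 0 0 1.5; 0 0 0 0.3 0 0 1.5; 0 0 0 0.4 0.01 0 1.5; 0 0 0 0.5 0.01 0 1.5"

```text
time: 19.65
tool_pos: [556.6, -70.1, 121.5]
tcp_rot: [-179.8, -0.0, -83.9]
ft_force: [1.5, 2.7, 7.4]
finger_gap: 22.3
```

>>> apply_moves:
  targets: "0 0 0 0.1 0 0 1.5; 0 0 0 0.2 0 0 1.5; 0 0 0 0.3 0 0 1.5; 0 0 0 0.4 0.01 0 1.5; 0 0 0 0.5 0.01 0 1.5"

```text
time: 20.15
tool_pos: [557.1, -75.1, 121.5]
tcp_rot: [-179.8, -0.0, -83.9]
ft_force: [2.0, 2.7, 7.4]
finger_gap: 22.2
```

>>> apply_moves:
  targets: "0 0 0 0.1 0 0 1.5; 0 0 0 0.2 0 0 1.5; 0 0 0 0.3 0 0 1.5; 0 0 0 0.4 0.01 0 1.5; 0 0 0 0.5 0.01 0 1.5"

```text
time: 20.65
tool_pos: [557.6, -80.1, 121.5]
tcp_rot: [-179.8, -0.0, -83.9]
ft_force: [0.8, 2.2, 6.9]
finger_gap: 22.2
```

>>> apply_moves:
  targets: "0 0 0 0.1 0 0 1.5; 0 0 0 0.2 0 0 1.5; 0 0 0 0.3 0 0 1.5; 0 0 0 0.4 0.01 0 1.5; 0 0 0 0.5 0.01 0 1.5"

```text
time: 21.15
tool_pos: [558.0, -84.9, 121.5]
tcp_rot: [-179.7, -0.0, -83.9]
ft_force: [1.3, 4.2, 6.9]
finger_gap: 22.0
```

>>> apply_moves:
  targets: "0 0 0 0.1 0 0 1.5; 0 0 0 0.2 0 0 1.5; 0 0 0 0.3 0 0 1.5; 0 0 0 0.35 0.01 0 1.5; 0 0 0 0.4 0.01 0 1.5"

```text
time: 21.65
tool_pos: [558.4, -88.4, 121.5]
tcp_rot: [-179.7, 0.0, -83.8]
ft_force: [1.6, 6.5, 7.8]
finger_gap: 21.9
```

>>> apply_moves:
  targets: "0 0 0 0.08 0 0 1.5; 0 0 0 0.16 0 0 1.5; 0 0 0 0.24 0 0 1.5; 0 0 0 0.32 0.01 0 1.5; 0 0 0 0.4 0.01 0 1.5"

```text
time: 22.15
tool_pos: [558.7, -92.4, 121.5]
tcp_rot: [-179.7, 0.0, -83.8]
ft_force: [1.8, 4.3, 5.9]
finger_gap: 22.1
```

>>> apply_moves:
  targets: "0 0 0 0.08 0 0 1.5; 0 0 0 0.16 0 0 1.5; 0 0 0 0.24 0 0 1.5; 0 0 0 0.32 0.01 0 1.5; 0 0 0 0.4 0.01 0 1.5"

```text
time: 22.65
tool_pos: [559.1, -96.6, 121.5]
tcp_rot: [-179.7, 0.0, -83.8]
ft_force: [2.8, 5.4, 7.2]
finger_gap: 22.0
```

>>> apply_moves:
  targets: "0 0 0 0.08 0 0 1.5; 0 0 0 0.16 0 0 1.5; 0 0 0 0.24 0 0 1.5; 0 0 0 0.32 0.01 0 1.5; 0 0 0 0.4 0.01 0 1.5"

```text
time: 23.15
tool_pos: [559.5, -101.0, 121.5]
tcp_rot: [-179.7, -0.0, -83.9]
ft_force: [2.5, 3.5, 5.4]
finger_gap: 22.3
```

>>> apply_moves:
  targets: "0 0 0 0.08 0 0 1.5; 0 0 0 0.16 0 0 1.5; 0 0 0 0.24 0 0 1.5; 0 0 0 0.32 0.01 0 1.5; 0 0 0 0.4 0.01 0 1.5"

```text
time: 23.65
tool_pos: [560.0, -105.0, 121.6]
tcp_rot: [-179.7, -0.0, -83.9]
ft_force: [2.7, 2.3, 5.4]
finger_gap: 22.3
```

>>> apply_moves:
  targets: "0 0 0 0.1 0 0 1.5; 0 0 0 0.2 0 0 1.5; 0 0 0 0.3 0 0 1.5; 0 0 0 0.4 0 0 1.5; 0 0 0 0.5 0 0 1.5"

```text
time: 24.15
tool_pos: [560.4, -110.0, 121.5]
tcp_rot: [-179.7, -0.0, -83.9]
ft_force: [3.3, 2.8, 5.7]
finger_gap: 21.7
```

>>> apply_moves:
  targets: "0 0 0 0.1 0 0 1.5; 0 0 0 0.2 0 0 1.5; 0 0 0 0.3 0 0 1.5; 0 0 0 0.4 0 0 1.5; 0 0 0 0.5 0 0 1.5"

```text
time: 24.65
tool_pos: [560.9, -115.0, 121.6]
tcp_rot: [-179.7, -0.0, -83.9]
ft_force: [2.8, 2.9, 5.8]
finger_gap: 22.2
```

>>> apply_moves:
  targets: "0 0 0 0.1 0 0 1.5; 0 0 0 0.2 0 0 1.5; 0 0 0 0.3 0 0 1.5; 0 0 0 0.4 0 0 1.5; 0 0 0 0.5 0 0 1.5"

```text
time: 25.15
tool_pos: [561.4, -120.0, 121.5]
tcp_rot: [-179.7, -0.0, -83.9]
ft_force: [2.9, 1.9, 6.5]
finger_gap: 22.1
```

>>> apply_moves:
  targets: "0 0 0 0.1 0 0 1.5; 0 0 0 0.2 0 0 1.5; 0 0 0 0.3 0 0 1.5; 0 0 0 0.4 0 0 1.5; 0 0 0 0.5 0 0 1.5"

```text
time: 25.65
tool_pos: [561.9, -124.9, 121.5]
tcp_rot: [-179.7, -0.0, -83.9]
ft_force: [2.2, 2.0, 5.6]
finger_gap: 22.0
```

>>> apply_moves:
  targets: "0 0 0 0.1 0 0 1.5; 0 0 0 0.2 0 0 1.5; 0 0 0 0.3 0 0 1.5; 0 0 0 0.4 0 0 1.5; 0 0 0 0.5 0 0 1.5"

```text
time: 26.15
tool_pos: [562.4, -129.9, 121.5]
tcp_rot: [-179.7, -0.0, -83.9]
ft_force: [1.9, 3.0, 5.9]
finger_gap: 22.2
```

>>> apply_moves:
  targets: "0 0 0 0.1 0 0 1.5; 0 0 0 0.2 0 0 1.5; 0 0 0 0.3 0 0 1.5; 0 0 0 0.4 0 0 1.5; 0 0 0 0.5 0 0 1.5"

```text
time: 26.65
tool_pos: [562.9, -134.9, 121.5]
tcp_rot: [-179.7, -0.0, -83.9]
ft_force: [1.6, 1.5, 7.7]
finger_gap: 22.2
```

>>> apply_moves:
  targets: "0 0 0 0.14 0 0 1.5; 0 0 0 0.28 0 0 1.5; 0 0 0 0.42 0 0 1.5; 0 0 0 0.56 0 0 1.5; 0 0 0 0.7 0 0 1.5"

```text
time: 27.15
tool_pos: [563.5, -141.9, 121.5]
tcp_rot: [-179.8, -0.0, -83.9]
ft_force: [1.9, 2.4, 6.2]
finger_gap: 22.5
```

>>> apply_moves:
  targets: "0 0 0 0.14 0 0 1.5; 0 0 0 0.28 0 0 1.5; 0 0 0 0.42 0 0 1.5; 0 0 0 0.56 0 0 1.5; 0 0 0 0.7 0 0 1.5"

```text
time: 27.65
tool_pos: [564.2, -148.9, 121.5]
tcp_rot: [-179.8, -0.0, -83.9]
ft_force: [1.6, 3.1, 7.1]
finger_gap: 22.1
```

>>> apply_moves:
  targets: "0 0 0 0.14 0 0 1.5; 0 0 0 0.28 0 0 1.5; 0 0 0 0.42 0 0 1.5; 0 0 0 0.56 0 0 1.5; 0 0 0 0.7 0 0 1.5"

```text
time: 28.15
tool_pos: [564.9, -155.9, 121.5]
tcp_rot: [-179.8, -0.0, -83.9]
ft_force: [-0.1, 2.6, 7.4]
finger_gap: 22.2
```

>>> apply_moves:
  targets: "0 0 0 0.14 0 0 1.5; 0 0 0 0.28 0 0 1.5; 0 0 0 0.42 0 0 1.5; 0 0 0 0.56 0 0 1.5; 0 0 0 0.7 0 0 1.5"

```text
time: 28.65
tool_pos: [565.6, -162.9, 121.5]
tcp_rot: [-179.8, -0.0, -83.9]
ft_force: [-0.5, 2.3, 8.6]
finger_gap: 22.2
```

>>> apply_moves:
  targets: "0 0 0 0.14 0 0 1.5; 0 0 0 0.28 0 0 1.5; 0 0 0 0.42 0 0 1.5; 0 0 0 0.56 0 0 1.5; 0 0 0 0.7 0 0 1.5"

```text
time: 29.15
tool_pos: [566.3, -169.9, 121.5]
tcp_rot: [-179.8, -0.0, -83.9]
ft_force: [-0.1, 2.1, 8.2]
finger_gap: 21.9
```

>>> apply_moves:
  targets: "0 0 0 0.14 0 0 1.5; 0 0 0 0.28 0 0 1.5; 0 0 0 0.42 0 0 1.5; 0 0 0 0.56 0 0 1.5; 0 0 0 0.7 0 0 1.5"

```text
time: 29.65
tool_pos: [566.9, -176.8, 121.5]
tcp_rot: [-179.8, -0.0, -83.9]
ft_force: [-1.0, 1.7, 8.5]
finger_gap: 22.3
```

>>> apply_moves:
  targets: "0 0 0 0.14 0 0 1.5; 0 0 0 0.28 0 0 1.5; 0 0 0 0.42 0 0 1.5; 0 0 0 0.56 0 0 1.5; 0 0 0 0.7 0 0 1.5"

```text
time: 30.15
tool_pos: [567.6, -183.8, 121.5]
tcp_rot: [-179.8, -0.0, -83.9]
ft_force: [-0.3, 1.5, 8.3]
finger_gap: 22.4
```

>>> apply_moves:
  targets: "0 0 0 0.14 0 0 1.5; 0 0 0 0.28 0 0 1.5; 0 0 0 0.42 0 0 1.5; 0 0 0 0.56 0 0 1.5; 0 0 0 0.7 0 0 1.5"

```text
time: 30.65
tool_pos: [568.3, -190.8, 121.6]
tcp_rot: [-179.8, -0.1, -83.9]
ft_force: [-1.1, 1.5, 8.9]
finger_gap: 22.1
```

>>> apply_moves:
  targets: "0 0 0 0.1 0 0 1.5; 0 0 0 0.2 0 0 1.5; 0 0 0 0.3 0 0 1.5; 0 0 0 0.4 0 0 1.5; 0 0 0 0.4 0 0 1.5"

```text
time: 31.15
tool_pos: [568.7, -195.0, 121.5]
tcp_rot: [-179.8, -0.1, -83.9]
ft_force: [-1.0, 1.2, 8.4]
finger_gap: 21.9
```

>>> apply_moves:
  targets: "0 0 0 0.05 0 0 1.5; 0 0 0 0.1 0 0 1.5; 0 0 0 0.15 0 0 1.5; 0 0 0 0.2 0 0 1.5; 0 0 0 0.25 0 0 1.5"

```text
time: 31.65
tool_pos: [568.9, -197.3, 121.5]
tcp_rot: [-179.8, -0.1, -83.9]
ft_force: [-0.7, 1.6, 8.3]
finger_gap: 22.2
```

>>> apply_moves:
  targets: "0 0 0 0.05 0 0 1.5; 0 0 0 0.1 0 0 1.5; 0 0 0 0.15 0 0 1.5; 0 0 0 0.2 0 0 1.5; 0 0 0 0.25 0 0 1.5"

```text
time: 32.15
tool_pos: [569.2, -199.8, 121.5]
tcp_rot: [-179.8, -0.1, -83.9]
ft_force: [-1.2, 1.5, 8.0]
finger_gap: 22.0
```

>>> apply_moves:
  targets: "0 0 0 0.05 0 0 1.5; 0 0 0 0.1 0 0 1.5; 0 0 0 0.15 0 0 1.5; 0 0 0 0.2 0 0 1.5; 0 0 0 0.25 0 0 1.5"

```text
time: 32.65
tool_pos: [569.4, -202.2, 121.5]
tcp_rot: [-179.8, -0.1, -83.9]
ft_force: [-1.7, 1.3, 8.3]
finger_gap: 22.3
```

>>> apply_moves:
  targets: "0 0 0 0.05 0 0 1.5; 0 0 0 0.1 0 0 1.5; 0 0 0 0.15 0 0 1.5; 0 0 0 0.2 0 0 1.5; 0 0 0 0.25 0 0 1.5"

```text
time: 33.15
tool_pos: [569.6, -204.8, 121.5]
tcp_rot: [-179.8, -0.1, -83.9]
ft_force: [-2.4, 1.3, 8.3]
finger_gap: 22.6
```

>>> apply_moves:
  targets: "0 0 0 0.05 0 0 1.5; 0 0 0 0.1 0 0 1.5; 0 0 0 0.15 0 0 1.5; 0 0 0 0.2 0 0 1.5; 0 0 0 0.25 0 0 1.5"

```text
time: 33.65
tool_pos: [569.9, -207.3, 121.5]
tcp_rot: [-179.8, -0.1, -83.9]
ft_force: [-0.6, 2.6, 8.5]
finger_gap: 22.0
```

>>> apply_moves:
  targets: "0 0 0 0.05 0 0 1.5; 0 0 0 0.1 0 0 1.5; 0 0 0 0.15 0 0 1.5; 0 0 0 0.2 0 0 1.5; 0 0 0 0.25 0 0 1.5"

```text
time: 34.15
tool_pos: [570.1, -209.2, 121.5]
tcp_rot: [-179.9, -0.0, -83.9]
ft_force: [-2.5, 4.2, 11.2]
finger_gap: 22.2
```

>>> apply_moves:
  targets: "0 0 0 -0.4 0 0 1.5; 0 0 0 -0.9 0 0 1.5; 0 0 0 -1.4 0 0 1.5; 0 0 0 -1.9 0 0 1.5; 0 0 0 -2.4 0 0 1.5"

```text
time: 34.65
tool_pos: [567.9, -186.5, 121.5]
tcp_rot: [-179.8, -0.1, -83.9]
ft_force: [-0.3, -2.8, 5.9]
finger_gap: 22.4
```

>>> apply_moves:
  targets: "0 0 0 -0.5 0 0 1.5; 0 0 0 -1 0 0 1.5; 0 0 0 -1.5 0 0 1.5; 0 0 0 -2 0 0 1.5; 0 0 0 -2.5 0 0 1.5"

```text
time: 35.15
tool_pos: [565.5, -161.6, 121.5]
tcp_rot: [-179.8, -0.1, -83.9]
ft_force: [1.9, -2.3, 5.7]
finger_gap: 22.5
```

>>> apply_moves:
  targets: "0 0 0 -0.5 0 0 1.5; 0 0 0 -1 0 0 1.5; 0 0 0 -1.5 0 0 1.5; 0 0 0 -2 0 0 1.5; 0 0 0 -2.5 0 0 1.5"

```text
time: 35.65
tool_pos: [563.0, -136.6, 121.5]
tcp_rot: [-179.7, -0.1, -83.9]
ft_force: [2.5, -2.4, 4.8]
finger_gap: 22.5
```

>>> apply_moves:
  targets: "0 0 0 -0.5 0 0 1.5; 0 0 0 -1 -0.01 0 1.5; 0 0 0 -1.5 -0.01 0 1.5; 0 0 0 -2 -0.02 0 1.5; 0 0 0 -2.2 -0.02 0 1.5"

```text
time: 36.15
tool_pos: [560.9, -114.4, 121.6]
tcp_rot: [-179.7, -0.1, -83.9]
ft_force: [3.4, -2.4, 4.7]
finger_gap: 22.3
```

>>> apply_moves:
  targets: "0 0 0 -0.06 0 0 1.5; 0 0 0 -0.12 0 0 1.5; 0 0 0 -0.18 0 0 1.5; 0 0 0 -0.24 -0.01 0 1.5; 0 0 0 -0.3 -0.01 0 1.5"

```text
time: 36.65
tool_pos: [560.6, -111.8, 121.5]
tcp_rot: [-179.7, -0.1, -83.9]
ft_force: [2.6, -1.6, 6.1]
finger_gap: 22.1
```

>>> apply_moves:
  targets: "0 0 0 -0.06 0 0 1.5; 0 0 0 -0.12 0 0 1.5; 0 0 0 -0.18 0 0 1.5; 0 0 0 -0.24 -0.01 0 1.5; 0 0 0 -0.3 -0.01 0 1.5"

```text
time: 37.15
tool_pos: [560.4, -108.8, 121.5]
tcp_rot: [-179.8, -0.1, -83.9]
ft_force: [1.3, -1.9, 7.2]
finger_gap: 22.1
```

>>> apply_moves:
  targets: "0 0 0 -0.06 0 0 1.5; 0 0 0 -0.12 0 0 1.5; 0 0 0 -0.18 0 0 1.5; 0 0 0 -0.24 -0.01 0 1.5; 0 0 0 -0.3 -0.01 0 1.5"

```text
time: 37.65
tool_pos: [560.1, -105.9, 121.5]
tcp_rot: [-179.8, -0.1, -83.9]
ft_force: [1.6, -1.8, 6.8]
finger_gap: 21.8
```

>>> apply_moves:
  targets: "0 0 0 -0.06 0 0 1.5; 0 0 0 -0.12 0 0 1.5; 0 0 0 -0.18 0 0 1.5; 0 0 0 -0.24 0 0 1.5; 0 0 0 -0.3 0 0 1.5"

```text
time: 38.15
tool_pos: [559.8, -103.4, 121.5]
tcp_rot: [-179.8, -0.2, -83.9]
ft_force: [2.9, -4.8, 5.4]
finger_gap: 22.4
```

>>> apply_moves:
  targets: "0 0 0 -0.06 0 0 1.5; 0 0 0 -0.12 0 0 1.5; 0 0 0 -0.18 0 0 1.5; 0 0 0 -0.24 0 0 1.5; 0 0 0 -0.3 0 0 1.5"

```text
time: 38.65
tool_pos: [559.6, -100.7, 121.5]
tcp_rot: [-179.7, -0.2, -83.9]
ft_force: [2.8, -5.2, 5.4]
finger_gap: 22.6
```

>>> apply_moves:
  targets: "0 0 0 -0.06 0 0 1.5; 0 0 0 -0.12 0 0 1.5; 0 0 0 -0.18 0 0 1.5; 0 0 0 -0.24 0 0 1.5; 0 0 0 -0.3 0 0 1.5"

```text
time: 39.15
tool_pos: [559.3, -97.8, 121.6]
tcp_rot: [-179.7, -0.2, -83.9]
ft_force: [2.8, -6.5, 5.3]
finger_gap: 22.1
```

>>> apply_moves:
  targets: "0 0 0 -0.1 0 0 1.5; 0 0 0 -0.2 0 0 1.5; 0 0 0 -0.3 0 0 1.5; 0 0 0 -0.4 0 0 1.5; 0 0 0 -0.5 0 0 1.5"

```text
time: 39.65
tool_pos: [558.8, -92.6, 121.6]
tcp_rot: [-179.7, -0.2, -83.9]
ft_force: [3.9, -4.3, 5.5]
finger_gap: 22.2
```

>>> apply_moves:
  targets: "0 0 0 0.4 0 0 1.5; 0 0 0 0.9 0 0 1.5; 0 0 0 1.4 0 0 1.5; 0 0 0 1.9 0 0 1.5; 0 0 0 2.4 0 0 1.5"

```text
time: 40.15
tool_pos: [561.0, -115.1, 121.5]
tcp_rot: [-179.8, -0.0, -83.9]
ft_force: [0.7, 2.2, 8.0]
finger_gap: 22.1
```

>>> apply_moves:
  targets: "0 0 0 0.5 0 0 1.5; 0 0 0 1 0 0 1.5; 0 0 0 1.5 0 0 1.5; 0 0 0 2 0 0 1.5; 0 0 0 2.5 0 0 1.5"

```text
time: 40.65
tool_pos: [563.4, -140.1, 121.5]
tcp_rot: [-179.8, -0.0, -83.9]
ft_force: [-0.4, 2.2, 8.5]
finger_gap: 22.3
```

>>> apply_moves:
  targets: "0 0 0 0.5 0 0 1.5; 0 0 0 1 0 0 1.5; 0 0 0 1.5 0 0 1.5; 0 0 0 2 0 0 1.5; 0 0 0 2.4 0 0 1.5"

```text
time: 41.15
tool_pos: [565.7, -164.1, 121.5]
tcp_rot: [-179.8, -0.0, -83.9]
ft_force: [-2.4, 1.5, 10.6]
finger_gap: 22.1
```

>>> apply_moves:
  targets: "0 0 0 0 0 0 5; 0 0 0 0 0 0 5; 0 0 0 0 0 0 5; 0 0 0 0 0 -2 5; 0 0 0 0 0 -6 5"

```text
time: 41.65
tool_pos: [561.7, -162.6, 175.3]
tcp_rot: [179.6, 0.2, -83.9]
ft_force: [0.1, 0.2, 0.4]
finger_gap: 49.8
```

```bash
python3 - <<'E'
from h import *
print(atz("top",(213.2,198.6),104.5), atz("scene",(237.8,256.8),86), atz("scene",(90+325/2.3,150+244/2.3),104))
togo([460,50,180],-84.6)
E
```

```text
[463.1  49.8 104.5] [458.8  59.9  86. ] [461.2  58.1 104. ]
t 41.65 pos [ 561.7 -162.6  175.3] rot [179.56   0.23 -83.87] F [0.14 0.21 0.44] gap 49.8
turn [0.0077 0.004  0.0127] shift cm [-22.227   7.848  -0.319]
```

>>> apply_moves:
  targets: "0 0 0.01 -4.5 1.6 0 5; 0 0 0.012 -9 3.2 0 5; 0 0 0.012 -13.5 4.8 0 5; 0 0 0.012 -18 6.4 0 5; 0 0 0.012 -22.6 8 0 5"

```text
time: 42.15
tool_pos: [459.7, 53.8, 179.0]
tcp_rot: [180.0, 0.0, -84.6]
ft_force: [1.4, 0.4, -0.6]
finger_gap: 49.8
```

```bash
python3 - <<'E'
from h import *
im=snapshot("wrist"); cv2.imwrite("pics/w4.png",im[:,:,::-1])
for q,z in (("stop_post",86),("stop_face",57)):
    for d in place_of("wrist",q)[:2]: print(q,np.round(d["at"],1),round(d["confidence"],2),atz("wrist",d["at"],z))
togo([460,55,76],-84.6)
E
```

```text
stop_post [189.4 253.6] 0.84 [464.2  57.6  86. ]
stop_face [181.8 270.2] 0.79 [465.1  40.1  57. ]
t 42.3 pos [459.7  54.8 179.2] rot [ 1.80e+02  2.00e-02 -8.43e+01] F [ 0.28 -0.55  0.3 ] gap 50.0
turn [0.0001 0.0004 0.0052] shift cm [-0.011 -0.028 10.317]
```

View pics/w4.png

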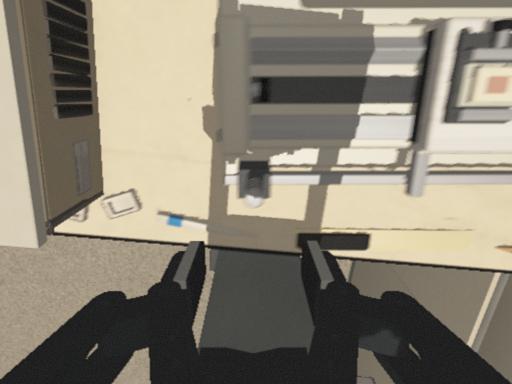

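>>> apply_moves:
  targets: "0 0 0 0 -0.3 2.5 5; 0 0 0 0 -0.3 5 5; 0 0 0 0 -0.3 7.5 5; 0 0 0 0 -0.3 10.1 5; 0 0 0 0 -0.3 10.1 5"

```text
time: 42.8
tool_pos: [461.0, 51.7, 74.4]
tcp_rot: [179.6, 0.0, -84.6]
ft_force: [-0.6, 0.6, -0.5]
finger_gap: 49.8
```

>>> apply_moves:
  targets: "0 0 0 0 0 0 1; 0 0 0 0 0 0 1; 0 0 0 0 0 0 1; 0 0 0 0 0 0 1; 0 0 0 0 0 0 1"
  force: 40

```text
time: 43.3
tool_pos: [465.4, 52.1, 80.2]
tcp_rot: [-179.8, -0.1, -84.6]
ft_force: [-1.5, -4.2, 5.6]
finger_gap: 14.5
```

>>> apply_moves:
  targets: "0 0 0 0.4 0 0 1; 0 0 0 0.8 0 0 1; 0 0 0 1.2 0 0 1; 0 0 0 1.6 0 0 1; 0 0 0 2 0 0 1"

```text
time: 43.8
tool_pos: [467.1, 34.3, 80.2]
tcp_rot: [-179.8, 0.2, -84.5]
ft_force: [-2.0, 7.7, 8.4]
finger_gap: 14.4
```

>>> apply_moves:
  targets: "0 0 0 0.4 0 0 1; 0 0 0 0.8 0 0 1; 0 0 0 1.2 0 0 1; 0 0 0 1.6 0 0 1; 0 0 0 2 0 0 1"

```text
time: 44.3
tool_pos: [469.1, 14.3, 80.2]
tcp_rot: [-179.8, 0.1, -84.5]
ft_force: [-0.8, 9.9, 8.3]
finger_gap: 14.5
```

>>> apply_moves:
  targets: "0 0 0 0.4 0 0 1; 0 0 0 0.8 0 0 1; 0 0 0 1.2 0 0 1; 0 0 0 1.6 0 0 1; 0 0 0 2 0 0 1"

```text
time: 44.8
tool_pos: [471.0, -5.7, 80.2]
tcp_rot: [-179.8, 0.1, -84.5]
ft_force: [-1.3, 8.7, 8.1]
finger_gap: 14.3
```

>>> apply_moves:
  targets: "0 0 0 0.4 0 0 1; 0 0 0 0.8 0 0 1; 0 0 0 1.2 0 0 1; 0 0 0 1.6 0 0 1; 0 0 0 2 0 0 1"

```text
time: 45.3
tool_pos: [473.0, -25.6, 80.3]
tcp_rot: [-179.8, 0.1, -84.5]
ft_force: [-1.7, 8.6, 7.9]
finger_gap: 14.6
```

>>> apply_moves:
  targets: "0 0 0 0.05 0 0 1; 0 0 0 0.1 0 0 1; 0 0 0 0.1 0 0 1; 0 0 0 0.1 0 0 1; 0 0 0 0.1 0 0 1"

```text
time: 45.8
tool_pos: [473.1, -26.8, 80.2]
tcp_rot: [-179.8, 0.1, -84.5]
ft_force: [-1.4, 6.9, 8.4]
finger_gap: 14.0
```

>>> apply_moves:
  targets: "0 0 0 0 0 0 3.4; 0 0 0 0 0 0 3.4; 0 0 0 0 0 0 3.4; 0 0 0 0 0 0 3.4; 0 0 0 0 0 -2 3.4"

```text
time: 46.3
tool_pos: [469.2, -27.8, 95.7]
tcp_rot: [179.7, 0.1, -84.6]
ft_force: [0.7, 0.2, -0.3]
finger_gap: 34.0
```

>>> apply_moves:
  targets: "0 0 0 0 0 -2 3.4; 0 0 0 0 0 -5 3.4; 0 0 0 0 0 -8 3.4; 0 0 0 0 0 -10 3.4; 0 0 0 0 0 -10 3.4"

```text
time: 46.8
tool_pos: [473.7, -28.5, 201.9]
tcp_rot: [-179.7, -0.1, -84.6]
ft_force: [-0.2, 0.4, 0.6]
finger_gap: 33.9
```

```bash
python3 - <<'E'
from h import *
im=snapshot("wrist"); cv2.imwrite("pics/w5.png",im[:,:,::-1])
for q,z in (("stop_post",86),("stop_face",57),("striker_face",57),("carriage_knob",135)):
    for d in place_of("wrist",q)[:2]: print(q,np.round(d["at"],1),round(d["confidence"],2),atz("wrist",d["at"],z))
togo([460,55,76],-84.6)
E
```

```text
stop_post [190.6 249.1] 0.67 [470.1 -24.6  86. ]
stop_face [183.7 262.8] 0.74 [468.5 -37.4  57. ]
striker_face [181.6 311.8] 0.57 [474.7 -84.3  57. ]
carriage_knob [ 96.4 470.8] 0.61 [ 561.4 -158.8  135. ]
t 47.05 pos [470.6 -28.  196.5] rot [ 1.7984e+02  4.0000e-02 -8.4570e+01] F [-0.94 -0.27 -0.4 ] gap 33.8
turn [0.0027 0.0007 0.0005] shift cm [-8.351  0.241 12.057]
```

View pics/w5.png

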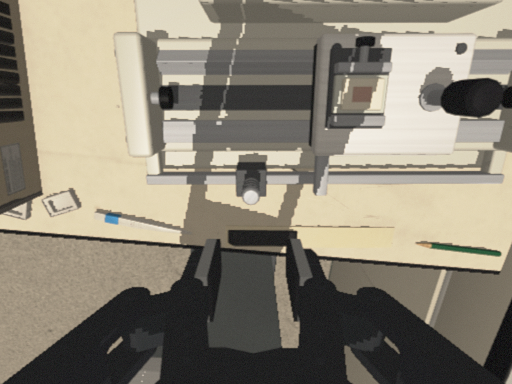

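>>> apply_moves:
  targets: "0 0 0 3.6 -2 0 5; 0 0 0 7.2 -4 0 5; 0 0 0 10.8 -6 0 5; 0 0 0 14.2 -7.95 0 5; 0 0 0 14.2 -7.95 2 5"

```text
time: 47.55
tool_pos: [566.9, -166.2, 179.1]
tcp_rot: [-179.8, -0.2, -84.7]
ft_force: [0.7, -0.0, -0.0]
finger_gap: 50.2
```

>>> apply_moves:
  targets: "0 0 0 0 0 3 5; 0 0 0 0 0 6 5; 0 0 0 0 0 6 5; 0 0 0 0 0 6 1.5; 0 0 0 0 0 6 1.5"
  force: 50

```text
time: 48.05
tool_pos: [564.8, -162.3, 119.9]
tcp_rot: [-179.9, -0.1, -84.6]
ft_force: [-6.5, -1.0, 2.2]
finger_gap: 22.3
```

>>> apply_moves:
  targets: "0 0 0 0 0 0 1.5; 0 0 0 0 0 0 1.5; 0 0 0 0 0 0 1.5; 0 0 0 -0.2 0 0 1.5; 0 0 0 -0.5 0 0 1.5"
  force: 50

```text
time: 48.55
tool_pos: [564.3, -157.7, 119.8]
tcp_rot: [-179.9, -0.1, -84.6]
ft_force: [-3.6, -2.4, 6.1]
finger_gap: 21.9
```

>>> apply_moves:
  targets: "0 0 0 -0.7 0 0 1.5; 0 0 0 -1.4 0 0 1.5; 0 0 0 -2.1 0 0 1.5; 0 0 0 -2.8 0 0 1.5; 0 0 0 -3.5 0 0 1.5"

```text
time: 49.05
tool_pos: [560.9, -122.4, 119.8]
tcp_rot: [-179.9, -0.1, -84.6]
ft_force: [-4.4, -3.0, 7.0]
finger_gap: 22.2
```

>>> apply_moves:
  targets: "0 0 0 -0.15 0 0 1.5; 0 0 0 -0.3 0 0 1.5; 0 0 0 -0.45 0 0 1.5; 0 0 0 -0.6 0 0 1.5; 0 0 0 -0.7 0 0 1.5"

```text
time: 49.55
tool_pos: [560.4, -117.1, 119.8]
tcp_rot: [-179.9, -0.2, -84.6]
ft_force: [-3.4, -10.0, 4.8]
finger_gap: 22.1
```

>>> apply_moves:
  targets: "0 0 0 -0.08 0 0 1.5; 0 0 0 -0.16 0 0 1.5; 0 0 0 -0.24 0 0 1.5; 0 0 0 -0.32 0 0 1.5; 0 0 0 -0.4 0 0 1.5"

```text
time: 50.05
tool_pos: [560.1, -113.5, 119.8]
tcp_rot: [-179.9, -0.2, -84.6]
ft_force: [-4.2, -10.5, 4.9]
finger_gap: 22.1
```

>>> apply_moves:
  targets: "0 0 0 -0.1 0 0 1.5; 0 0 0 -0.2 0 0 1.5; 0 0 0 -0.3 0 0 1.5; 0 0 0 -0.4 0 0 1.5; 0 0 0 -0.4 0 0 1.5"

```text
time: 50.55
tool_pos: [559.7, -109.3, 119.8]
tcp_rot: [-179.9, -0.2, -84.6]
ft_force: [-2.9, -10.1, 5.1]
finger_gap: 22.1
```

>>> apply_moves:
  targets: "0 0 0 0.3 0 0 1.5; 0 0 0 0.9 0 0 1.5; 0 0 0 1.5 0 0 1.5; 0 0 0 2.1 0 0 1.5; 0 0 0 2.7 0 0 1.5"

```text
time: 51.05
tool_pos: [562.0, -133.9, 119.8]
tcp_rot: [-179.9, 0.0, -84.6]
ft_force: [-5.6, 1.0, 8.1]
finger_gap: 22.1
```

>>> apply_moves:
  targets: "0 0 0 0.3 0 0 1.5; 0 0 0 0.4 0 0 1.5; 0 0 0 0.4 0 0 1.5; 0 0 0 0.4 0 0 5; 0 0 0 0.4 0 0 5"

```text
time: 51.55
tool_pos: [562.3, -137.8, 118.5]
tcp_rot: [-179.9, 0.0, -84.6]
ft_force: [0.1, -0.4, 0.1]
finger_gap: 49.4
```

>>> apply_moves:
  targets: "0 0 0 0 0 0 5; 0 0 0 0 0 -2 5; 0 0 0 0 0 -5 5; 0 0 0 0 0 -8 5; 0 0 0 0 0 -8 5"

```text
time: 52.05
tool_pos: [564.7, -138.8, 203.8]
tcp_rot: [-179.6, -0.2, -84.6]
ft_force: [1.1, 0.2, 0.2]
finger_gap: 50.1
```

```bash
python3 - <<'E'
from h import *
im=snapshot("wrist"); cv2.imwrite("pics/w6.png",im[:,:,::-1])
togo([460,55,76],-84.6)
E
```

```text
t 52.1 pos [ 563.7 -138.5  201.3] rot [-1.7971e+02 -1.2000e-01 -8.4560e+01] F [ 0.82  0.27 -0.14] gap 50.2
turn [-0.0051 -0.0021  0.0007] shift cm [-20.272   8.556  12.442]
```

View pics/w6.png

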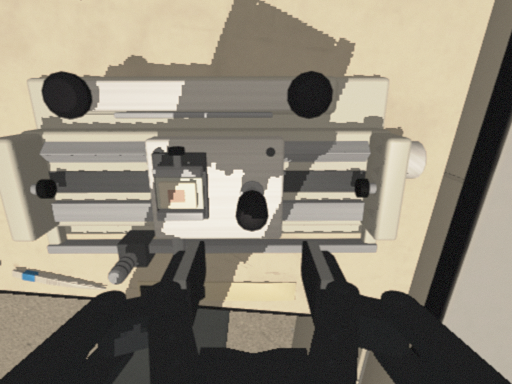

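```bash
python3 -c "
from h import *
print(hand_in())"
```

```text
the job is handed in; nothing more can be done
None
```

The stroke stop is set about 4 mm short of the only drag I felt, but that drag was weaker than the 8 to 9 N you describe for the tight place. The job is handed in at about 52 s, and no verdict was reported.

- **Running the carriage:** I ran it by its knob to the left buffer and back to the right one. The highest pushing force at a buffer was about 7.5 N. The two contact points came out about 165 mm apart, which matches the stated travel.
- **Feeling for the drag:** I found one raised-drag stretch. It began at carriage position about 0.103 m and was roughly 20 mm long, and I felt it again on a second, slower approach from the right. It added only about 3 to 4 N, and the clean ways read about 2 N as stated.
- **What doesn't fit:** At that strength it could be the slight rub. Its length is closer to the 23 mm tight place than to the 14 mm rub. Sampling every 3 to 8 mm over almost the whole travel, I found no other stretch with raised drag. I treated this stretch as the tight place, but I am not certain of it.
- **Setting the stop:** I moved the stop by its post. A picture check then disagreed with where I thought it stood, because closing the fingers had probably shifted it about 6 mm to the right. I corrected it by pushing it gently with the carriage's striker until the carriage stood at 0.099 m.

I let go with the carriage at about 0.071 m, to the right of the stop and clear of it. The last picture agreed with that position, and the gripper was clear of everything. The tweezers looked undisturbed. The earlier wrist picture showed the scraper, pencil and mould in place; I did not measure any of them again at the end.

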